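Free the ratchet pawl and push the hold-down onto the wood

TASK

Clamp the split branch in the green ratchet hold-down: with the fingertips, press the red tab of the pawl down until it snaps over and stays down, so that its hook is out of the teeth while the lever is still raised, then push the lever down by its black palm rest until the rubber foot presses on the wood, and let go. Push only: do not lift the lever or anything else, leave the wood lying where it is on the bed, and leave the other things on the bench alone.

Things in the scene. Friction and masses are not known exactly. Their poses are not given: they have to be found in the camera images.
- holddown: Fixed green bench hold-down, 385 mm long (along its own y) and 70 mm wide, standing on a base plate 10 mm thick. Origin: underside of the plate, mid-length, on the centre line. Its y axis points from the lever's free end towards the red tab, x across, z up. The lever's pivot is at (0, 0.055, 0.085) m in this frame, its axis along x; the pawl's pivot is at (0, 0.130, 0.138) m. The bed under the foot is a 130 x 85 mm plate, centred at (0, -0.095), its top at 0.010 m.
- lever (a joint): Angle of the lever in rad: 0 = level, positive = raised (starts at 0.50 to 0.74). A stiff pivot: it stays where it is left, and once the pawl is free a push of 2 to 6 N on the palm rest moves it down. With the pawl in the teeth it cannot go down by more than about one tooth (0.24 rad). With the wood in place the foot meets it at about 0 (-0.03 to +0.03), which stops the lever; without wood it would stop at -0.12.
- palm_rest (a point): Middle of the top face of the black palm rest at the lever's end: 40 mm wide, 64 mm long (along the lever), 16 mm thick. It lies 230 mm from the pivot along the lever and 8 mm above its centre line, so it moves on an arc about the pivot. Its z axis is the normal of the top face, its -y axis points outwards along the lever.
- foot: Black rubber disc, 36 mm across and 9 mm thick, on a stem under the lever, 150 mm from the pivot. It tilts a little (0.2 rad) on its stem. Origin: its joint, 8 mm above the middle of its underside and 37 mm below the lever's centre line.
- pawl (a joint): Angle of the pawl in rad: 0 to about 0.09 = hook in (or resting on) the teeth, 0.4 = pressed fully free, against its stop. An over-centre spring pulls it to 0 below 0.2 and to 0.4 above 0.2, where it stays. The first press takes about 4 N on the tab.
- pawl_tab (a point): Middle of the top face of the red tab at the pawl's tail: 36 mm wide, 34 mm long, 6 mm thick, level when the pawl is engaged. It lies 55 mm from the pawl's pivot on the side away from the lever, and about 145 mm above the bench; it sinks about 21 mm when pressed fully. Its y axis points away from the lever.
- log_centre (a point): Centre of the split branch with bark, 122 mm long, 43 mm wide, 30 mm high, 0.16 kg, lying flat side down across the bed under the foot. Loose.
- sanding_block: Cork sanding block, 66 x 110 x 29 mm, lying loose on the bench to the right. Bystander. Origin: centre of its underside.
- tape_measure: Pocket tape measure, yellow and black, 62 x 81 x 33 mm, loose on the bench to the right. Bystander. Origin: centre of its underside.
- jam_jar: Clear glass jar with a white lid, 64 mm across, 97 mm tall, loose, behind the hold-down. Bystander. Origin: centre of its underside.
- spanner: Steel combination spanner, 26 x 159 x 8 mm, loose, behind the hold-down. Bystander. Origin: centre of its underside.
- log: The same split branch, but its origin lies at the centre of its flat underside, its y axis along the 122 mm length.
There are look-alikes about, which are no part of the job. Of the things that look like the log, the larger one is meant.

How it is judged:
By the outcome, as a careful person would: the job done as asked, in the order asked, and still so for the second after the job is handed in, with the robot touching nothing.
It also fails if it takes over 42 s, if anything falls off the work surface, if the arm or the gripper's body presses on something with over 40 N, if the wrist force passes 120 N, or if a joint passes its speed limit or range.

ROBOT

A 7-joint arm with a two-finger parallel gripper is mounted at the origin on a cart in front of the work surface, level with it; the furniture and walls round the work are solid. World frame = base frame: x ahead of the robot, y to its left, z up, the work surface at z = 0. Lengths are in m, angles in rad, forces in N, time in s.
With the tool pointing down it reaches from about 0.425 to 0.95 m from the base axis. Payload 16.7 kg.
Tool frame: the origin (TCP) lies at the very end of the fingers, on their centre line; the grasp point (between the pads) lies hold_point_z behind it (hold_point_z is the distance from the TCP to the grasp point, in m); z points along the fingers, y is the direction in which the jaws open and shut (so a half turn about z gives the same grasp; the last joint's range is limited). The gripper opens to 94 mm and grips with 3 to 60 N. Pads are 16 mm wide; open, the fingers measure 119 mm over their backs; the gripper's body (75 mm by 177 mm) begins 78 mm behind the grasp point.
Start: joints at [1.044, 0.426, 0.074, 1.606, -0.034, 1.111, -0.067], TCP at [0.248, -0.628, 0.205] pointing down, gripper open.
Joint ranges: [-2.85, 2.85], [-0.5, 2.14], [-1.23, 1.37], [0.21, 2.46], [-1.02, 4.16], [0.16, 2.05], [-2.73, 2.73]. Speed limits (rad/s): [1.89, 1.89, 2.39, 2.39, 3.01, 3.01, 3.01].

INTERFACE

Orientations are given as a unit quaternion [x, y, z, w].
In Python, from station import sense, get_image, camera_params, hand_in, hold_point_z gives the robot as it stands.
- The arm moves only by the tool carry_out, never from a script. Its arguments are lists of equal length, an entry for each row: "gripper": the opening, from -1 (shut) to 1 (fully open); "offset": the shift along the tool's x, y, z in mm, a list of three; "turn": the turn, a rotation vector about the tool's x, y, z in rad, a list of three. A call has exactly 8 rows; each row shifts and turns the pose as measured when the row begins, along the tool's axes as they then stand; what a row does not reach is not made up. A row lasts 1/8 s, in which the tool goes at most 62.5 mm and 10.7 degrees, less where a joint would pass 70% of its speed; a pose out of reach is approached as far as the arm can. A call with a gripper value outside its range is refused whole. The fingers move at their own pace and stop on an object; "squeeze" is the grip in N (left out, the last holds). Time passes only in rows, so rows that do not move let the fingers close, or fill a call up. It gives the time, the measured TCP pose, the force and the opening at its end, in the units of the state.
- sense(): the state, without advancing time (a new reading comes with each control period).
- get_image(name): name is "scene" or "top" or "wrist"; returns (picture, depth): 420x560x3 uint8, red, green, blue; 420x560 float32, m along the optical axis (not along the pixel's ray), 0 where there is no reading.
- camera_params(name): a dict with "camera_matrix" (3x3 intrinsics, pixels), "R" (3x3) and "t" (3): a world point X has camera coordinates R X + t; the wrist camera has in their place "tool_from_camera" (4x4, takes a point from camera to tool coordinates, whose origin is the TCP and whose axes are the flange's). Camera axes: x right, y down, z forward; pixel columns grow to the right and rows downward; lengths in m; the calibration is good to about 2 mm. A picture is of the moment at which its call begins: read the wrist's pose just before it. camera_params takes no time and is no camera call.
- hand_in(): hands the job in, once; it reports no verdict.
The state is a dict: "clock": time; "joint_positions": joint angles; "qd": joint speeds; "joint_efforts": joint torques, N m; "tool_pos": TCP position; "orientation": TCP orientation; "ft_force": force on the tool from outside, world axes, zero at the start; "wrist_torque": the same for the moment, N m; "gripper_width": opening from 0.0 (shut) to 1.0 (fully open).
Only numpy, scipy, OpenCV 4.12 (cv2) and the standard library are available. Lean on these libraries where they do the work, as an engineer would, in place of code of your own. Each camera call takes 0.05 s, during which the arm holds its last target.

## Working session

There is one attempt and no reset: what is moved stays moved. The work goes in short steps, Python scripts to look and compute and a tool call to move; the robot and the scene stay as the last step left them, time stands still between calls to the robot, and variables do not carry over. Pictures are saved under pics/ and viewed, and the job is handed in when it is done.

Besides the shell and the picture viewer there is one more tool, called after "Call:" as name(argument=value, ...) on one line, values as JSON. carry_out: Moves the arm, as the interface text tells. Its arguments: {"type":"object","properties":{"gripper":{"type":"array","items":{"type":"number"}},"offset":{"type":"array","items":{"type":"array","items":{"type":"number"}}},"turn":{"type":"array","items":{"type":"array","items":{"type":"number"}}},"squeeze":{"type":"number"}},"required":["gripper","offset","turn"]}

```bash
mkdir -p pics; ls; python3 - <<'E'
from station import *
import cv2,numpy as np
s=sense();print({k:np.round(v,3).tolist() for k,v in s.items()},hold_point_z)
for n in("scene","top"):
    im,d=get_image(n);cv2.imwrite(f"pics/{n}0.png",im[:,:,::-1]);np.save(f"{n}0.npy",d);np.save(f"{n}0i.npy",im)
    c=camera_params(n);print(n,{k:np.round(v,3).tolist() for k,v in c.items()})
E
```

```text
pics
{'clock': 0.0, 'joint_positions': [1.045, 0.427, 0.074, 1.607, -0.034, 1.111, -0.067], 'qd': [-0.001, -0.0, 0.001, -0.0, -0.001, -0.003, 0.0], 'joint_efforts': [-0.0, -93.582, 3.666, -45.419, -0.049, 0.02, 0.0], 'tool_pos': [0.248, -0.627, 0.205], 'orientation': [0.982, 0.187, -0.0, -0.001], 'ft_force': [0.12, -0.84, 0.131], 'wrist_torque': [-0.041, -0.001, 0.011], 'gripper_width': 1.0} 0.0188
scene {'camera_matrix': [[444.987, 0.0, 290.828], [0.0, 444.987, 216.485], [0.0, 0.0, 1.0]], 'R': [[-0.893, -0.45, -0.02], [-0.2, 0.437, -0.877], [0.403, -0.779, -0.48]], 't': [0.48, 0.272, 0.985]}
top {'camera_matrix': [[383.237, 0.0, 279.666], [0.0, 383.237, 215.123], [0.0, 0.0, 1.0]], 'R': [[-0.011, -0.999, -0.035], [-0.986, 0.016, -0.166], [0.166, 0.033, -0.985]], 't': [-0.1, 0.616, 1.069]}
```

View pics/scene0.png

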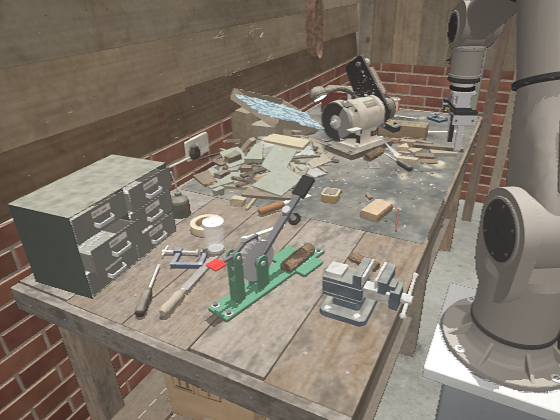

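View pics/top0.png

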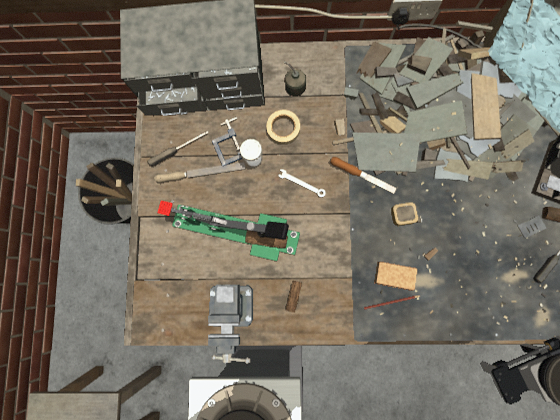

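The top view shows the hold-down with its red tab at (165,209) and black palm rest at (277,230). There are two log-like things: one across the bed under the lever at (265,240), which is larger and is the one meant, and a small stick at (293,295), a look-alike. I'll confirm with an enlarged crop and measure.

```bash
cat > h.py <<'E'
from station import *
import cv2,numpy as np
from scipy.spatial.transform import Rotation as Rn
def pts(n,d,mask):
    c=camera_params(n);K=np.array(c["camera_matrix"]);R=np.array(c["R"]);t=np.array(c["t"])
    v,u=np.nonzero(mask&(d>0));z=d[v,u]
    P=np.stack([(u-K[0,2])/K[0,0]*z,(v-K[1,2])/K[1,1]*z,z],1)
    return (P-t)@R, u, v
E
python3 - <<'E'
from h import *
for n in("top","scene"):
    im=np.load(n+"0i.npy");d=np.load(n+"0.npy")
    hsv=cv2.cvtColor(im,cv2.COLOR_RGB2HSV);H,S,V=[hsv[...,i].astype(int) for i in range(3)]
    roi=np.zeros(H.shape,bool)
    if n=="top": roi[195:265,150:310]=1
    else: roi[170:325,200:330]=1
    red=roi&((H<6)|(H>174))&(S>190)&(V>120); P,u,v=pts(n,d,red)
    print(n,"red",len(P),u.mean(),v.mean(),np.median(P,0),P.min(0),P.max(0))
    g=roi&(H>60)&(H<90)&(S>100);P,u,v=pts(n,d,g)
    lo=P[(P[:,2]<0.02)&(P[:,2]>-.01)]
    r=cv2.minAreaRect(lo[:,:2].astype(np.float32));print("green low",len(lo),r,lo[:,2].mean())
    b=roi&(V<45);P,u,v=pts(n,d,b);k=P[:,2]>0.12
    print("black",k.sum(),np.median(P[k],0),P[k].min(0),P[k].max(0),u[k].mean(),v[k].mean())
im=np.load("top0i.npy")
a=cv2.resize(im[190:320,145:320],None,fx=4,fy=4,interpolation=cv2.INTER_CUBIC);cv2.imwrite("pics/c1.png",a[:,:,::-1])
im=np.load("scene0i.npy")
a=cv2.resize(im[165:330,195:410],None,fx=3.6,fy=3.6,interpolation=cv2.INTER_CUBIC);cv2.imwrite("pics/c2.png",a[:,:,::-1])
E
```

```text
top red 142 164.6267605633803 207.68309859154928 [0.62383888 0.19913795 0.14585142] [0.60415264 0.18182924 0.13999661] [0.64349383 0.21799823 0.15125887]
green low 1383 ((0.5824277997016907, 0.027708128094673157), (0.38149547576904297, 0.12699240446090698), 75.93450927734375) 0.01057273170168091
black 339 [ 0.54797662 -0.10038701  0.23039441] [ 0.52671818 -0.13217804  0.1300466 ] [0.59461737 0.14373971 0.24943618] 273.65486725663715 230.2212389380531<stdin>:9: RuntimeWarning: Mean of empty slice.
  ret = ret.dtype.type(ret / rcount)
  return _methods._mean(a, axis=axis, dtype=dtype,
  ret = um.true_divide(
Traceback (most recent call last):
ValueError: zero-size array to reduction operation minimum which has no identity
```

```bash
python3 - <<'E'
from h import *
im=np.load("top0i.npy")
a=cv2.resize(im[190:320,145:320],None,fx=4,fy=4,interpolation=cv2.INTER_CUBIC);cv2.imwrite("pics/c1.png",a[:,:,::-1])
im=np.load("scene0i.npy");d=np.load("scene0.npy")
a=cv2.resize(im[165:330,195:410],None,fx=3.6,fy=3.6,interpolation=cv2.INTER_CUBIC);cv2.imwrite("pics/c2.png",a[:,:,::-1])
hsv=cv2.cvtColor(im,cv2.COLOR_RGB2HSV);H,S,V=[hsv[...,i].astype(int) for i in range(3)]
m=((H<8)|(H>172))&(S>150)&(V>100);m[:250]=0;m[:,:200]=0;m[280:]=0;m[:,240:]=0
P,u,v=pts("scene",d,m);print(len(P),u.mean(),v.mean(),np.median(P,0))
m=(V<50);m[:170]=0;m[205:]=0;m[:,:285]=0;m[:,320:]=0
P,u,v=pts("scene",d,m);print(len(P),u.mean(),v.mean(),np.median(P,0))
d=np.load("top0.npy")
m=np.ones(d.shape,bool);P,u,v=pts("top",d,m)
# heights near tab, excluding
k=(np.hypot(P[:,0]-.624,P[:,1]-.199)<.15)&(P[:,2]>.1);print(P[k].max(0))
for r in [(.45,.50),(.50,.55),(.55,.6),(.6,.65),(.65,.7),(.7,.75)]:
  for c in [(-.3,-.2),(-.2,-.1),(-.1,0),(0,.1),(.1,.2),(.2,.3),(.3,.4)]:
    k=(P[:,0]>r[0])&(P[:,0]<r[1])&(P[:,1]>c[0])&(P[:,1]<c[1]);print(r,c,round(P[k,2].max(),3) if k.any() else None,end=' ')
  print()
E
```

```text
138 215.70289855072463 264.39130434782606 [0.61972188 0.20515629 0.14731523]
1 305.0 195.0 [ 0.53247555 -0.08253756  0.21147782]
[0.64349383 0.219846   0.16527803]
(0.45, 0.5) (-0.3, -0.2) 0.007 (0.45, 0.5) (-0.2, -0.1) 0.007 (0.45, 0.5) (-0.1, 0) 0.018 (0.45, 0.5) (0, 0.1) 0.007 (0.45, 0.5) (0.1, 0.2) 0.007 (0.45, 0.5) (0.2, 0.3) 0.007 (0.45, 0.5) (0.3, 0.4) 0.005 
(0.5, 0.55) (-0.3, -0.2) 0.008 (0.5, 0.55) (-0.2, -0.1) 0.251 (0.5, 0.55) (-0.1, 0) 0.231 (0.5, 0.55) (0, 0.1) 0.014 (0.5, 0.55) (0.1, 0.2) 0.006 (0.5, 0.55) (0.2, 0.3) 0.007 (0.5, 0.55) (0.3, 0.4) 0.006 
(0.55, 0.6) (-0.3, -0.2) 0.007 (0.55, 0.6) (-0.2, -0.1) 0.249 (0.55, 0.6) (-0.1, 0) 0.229 (0.55, 0.6) (0, 0.1) 0.165 (0.55, 0.6) (0.1, 0.2) 0.165 (0.55, 0.6) (0.2, 0.3) 0.022 (0.55, 0.6) (0.3, 0.4) 0.006 
(0.6, 0.65) (-0.3, -0.2) 0.007 (0.6, 0.65) (-0.2, -0.1) 0.015 (0.6, 0.65) (-0.1, 0) 0.016 (0.6, 0.65) (0, 0.1) 0.161 (0.6, 0.65) (0.1, 0.2) 0.165 (0.6, 0.65) (0.2, 0.3) 0.151 (0.6, 0.65) (0.3, 0.4) 0.007 
(0.65, 0.7) (-0.3, -0.2) 0.014 (0.65, 0.7) (-0.2, -0.1) 0.009 (0.65, 0.7) (-0.1, 0) 0.008 (0.65, 0.7) (0, 0.1) 0.008 (0.65, 0.7) (0.1, 0.2) 0.015 (0.65, 0.7) (0.2, 0.3) 0.012 (0.65, 0.7) (0.3, 0.4) 0.006 
(0.7, 0.75) (-0.3, -0.2) 0.01 (0.7, 0.75) (-0.2, -0.1) 0.014 (0.7, 0.75) (-0.1, 0) 0.007 (0.7, 0.75) (0, 0.1) 0.007 (0.7, 0.75) (0.1, 0.2) 0.028 (0.7, 0.75) (0.2, 0.3) 0.033 (0.7, 0.75) (0.3, 0.4) 0.006
```

View pics/c1.png

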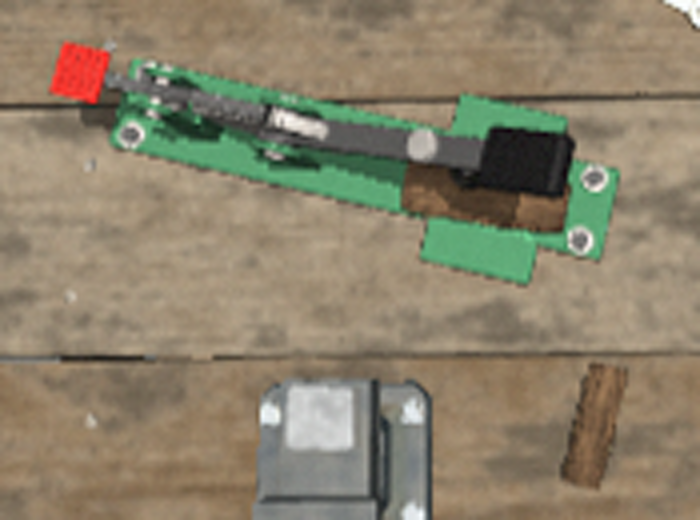

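View pics/c2.png

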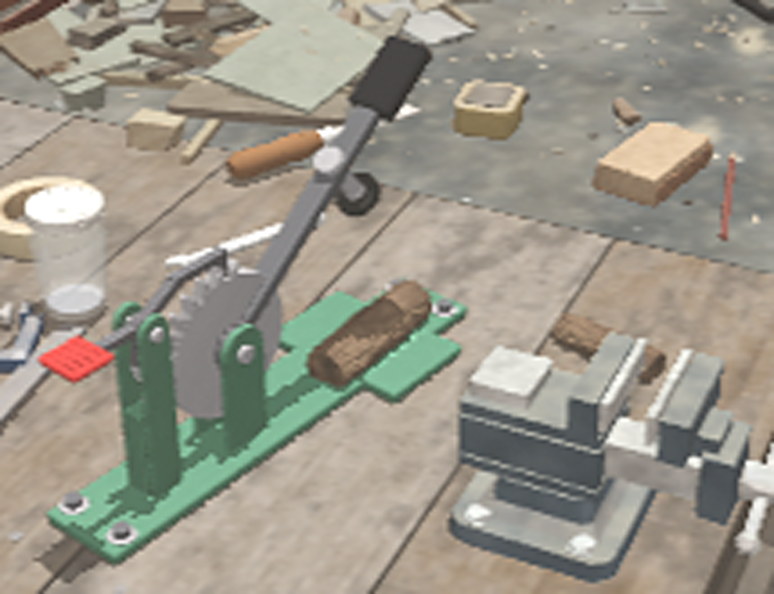

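The crops confirm the larger branch on the bed under the foot, with the pawl hook in the teeth and the tab to the left. Estimated tab is at (0.622, 0.202, 0.146) and the hold-down's y axis is at about 75.9°. First I'll rise, shut the fingers and turn the tool so its x axis lies along the hold-down's y.

Call:
carry_out(gripper=[-1,-1,-1,-1,-1,-1,-1,-1], offset=[[0,0,-30],[0,0,-30],[0,0,-30],[0,0,-30],[0,0,-25],[0,0,0],[0,0,0],[0,0,0]], turn=[[0,0,-0.17],[0,0,-0.17],[0,0,-0.17],[0,0,-0.17],[0,0,-0.17],[0,0,-0.1],[0,0,0],[0,0,0]], squeeze=20)

```text
clock: 1.1
tool_pos: [0.2477, -0.626, 0.3509]
orientation: [0.779, 0.627, 0.001, -0.004]
ft_force: [0.0, 0.3, -0.6]
gripper_width: 0.191
```

```bash
cat >> h.py <<'E'
def st(target=None):
    s=sense();R=Rn.from_quat(s["orientation"]).as_matrix();p=np.array(s["tool_pos"])
    print("t",round(float(s["clock"]),2),"p",p.round(4),"x",R[:,0].round(3),"y",R[:,1].round(3),"z",R[:,2].round(3),"F",np.round(s["ft_force"],1),"w",s["gripper_width"])
    print("q",np.round(s["joint_positions"],2))
    if target is not None: print("to target, tool mm",(R.T@(np.array(target)-p)*1000).round(1))
    return R,p
E
python3 -c "
from h import *
st([.624,.207,.20])"
```

```text
t 1.1 p [ 0.2477 -0.626   0.3509] x [0.215 0.977 0.006] y [ 0.977 -0.215 -0.005] z [-0.004  0.007 -1.   ] F [ 0.   0.3 -0.6] w 0.19062832851147418
q [ 1.17  0.35 -0.09  1.4   0.03  1.4   0.86]
to target, tool mm [893.5 189.4 155.2]
```

Call:
carry_out(gripper=[-1,-1,-1,-1,-1,-1,-1,-1], offset=[[35,25,0],[50,25,0],[50,20,0],[50,20,0],[50,20,0],[50,15,0],[50,10,0],[50,0,0]], turn=[[0,0,0],[0,0,0],[0,0,0],[0,0,0],[0,0,0],[0,0,0],[0,0,0],[0,0,0]])

```text
clock: 2.1
tool_pos: [0.4693, -0.2722, 0.3477]
orientation: [0.787, 0.617, -0.0, -0.007]
ft_force: [-0.4, -0.2, 0.4]
gripper_width: 0.007
```

Call:
carry_out(gripper=[-1,-1,-1,-1,-1,-1,-1,-1], offset=[[50,5,0],[50,5,0],[50,5,0],[50,5,0],[50,5,0],[50,5,0],[50,5,0],[50,0,0]], turn=[[0,0,0],[0,0,0],[0,0,0],[0,0,0],[0,0,0],[0,0,0],[0,0,0],[0,0,0]])

```text
clock: 3.1
tool_pos: [0.6029, 0.1197, 0.3483]
orientation: [0.793, 0.61, -0.002, -0.008]
ft_force: [0.6, -0.9, -0.1]
gripper_width: 0.004
```

```bash
python3 -c "
from h import *
st([.624,.207,.20])"
```

```text
t 3.1 p [0.6029 0.1197 0.3483] x [0.256 0.967 0.007] y [ 0.966 -0.256 -0.015] z [-0.012  0.011 -1.   ] F [ 0.6 -0.9 -0.1] w 0.0036991367133113674
q [ 0.17  0.29 -0.59  1.52  0.15  1.38 -0.69]
to target, tool mm [ 88.8   0.2 149. ]
```

Call:
carry_out(gripper=[-1,-1,-1,-1,-1,-1,-1,-1], offset=[[45,0,0],[42,0,10],[0,0,35],[0,0,35],[0,0,35],[0,0,25],[0,0,0],[0,0,0]], turn=[[0,0,0],[0,0,0],[0,0,0],[0,0,0],[0,0,0],[0,0,0],[0,0,0],[0,0,0]])

```text
clock: 4.1
tool_pos: [0.6219, 0.2141, 0.2016]
orientation: [0.795, 0.606, -0.004, -0.01]
ft_force: [0.0, -0.1, 0.5]
gripper_width: 0.006
```

```bash
python3 - <<'E'
from h import *
R,p=st([.624,.207,.16])
for n in("wrist","scene"):
    im,d=get_image(n);cv2.imwrite(f"pics/{n}1.png",im[:,:,::-1])
    if n=="wrist":
        T=np.array(camera_params(n)["tool_from_camera"]);K=np.array(camera_params(n)["camera_matrix"])
        hsv=cv2.cvtColor(im,cv2.COLOR_RGB2HSV);H,S,V=[hsv[...,i].astype(int) for i in range(3)]
        m=((H<6)|(H>174))&(S>190)&(V>120)&(d>0);v,u=np.nonzero(m);z=d[v,u]
        P=np.stack([(u-K[0,2])/K[0,0]*z,(v-K[1,2])/K[1,1]*z,z],1)@T[:3,:3].T+T[:3,3]
        print(len(P),"tool mm",np.median(P,0)*1000,np.percentile(P,[2,98],0)*1000); print("world",p+R@np.median(P,0))
E
```

```text
t 4.1 p [0.6219 0.2141 0.2016] x [0.265 0.964 0.006] y [ 0.964 -0.264 -0.02 ] z [-0.018  0.011 -1.   ] F [ 0.  -0.1  0.5] w 0.005533219592462686
q [ 0.01  0.47 -0.59  1.61  0.26  1.16 -0.91]
to target, tool mm [-6.6  4.8 41.5]
19 tool mm [ 2.03927485 -1.86129085 57.06292266] [[-14.18860034 -12.58008766  55.61463648]
 [  3.09656756  18.54342504  58.36071958]]
world [0.61960479 0.2172499  0.1446223 ]
```

View pics/wrist1.png

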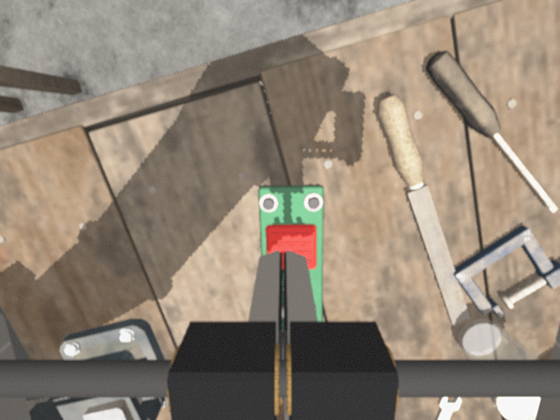

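View pics/scene1.png

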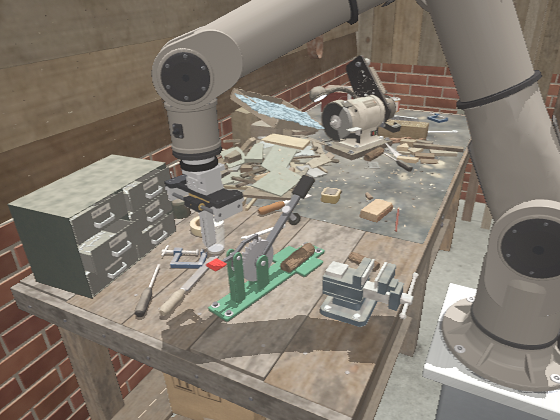

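The wrist view shows the tab at about (291,247), with the fingertips at (283,255) hanging above it. The red mask missed the shaded part, so I'll measure again.

```bash
python3 - <<'E'
from h import *
R,p=st()
n="wrist";im,d=get_image(n)
c=camera_params(n);T=np.array(c["tool_from_camera"]);K=np.array(c["camera_matrix"])
hsv=cv2.cvtColor(im,cv2.COLOR_RGB2HSV);H,S,V=[hsv[...,i].astype(int) for i in range(3)]
m=((H<8)|(H>172))&(S>140)&(V>60)&(d>0);m[:215]=0;m[285:]=0;m[:,:250]=0;m[:,330:]=0;v,u=np.nonzero(m);z=d[v,u]
P=np.stack([(u-K[0,2])/K[0,0]*z,(v-K[1,2])/K[1,1]*z,z],1)@T[:3,:3].T+T[:3,3]
print(len(P),"tool mm pct",np.percentile(P,[2,50,98],0).round(4)*1000);W=p+P@R.T
print("world",np.percentile(W,[2,50,98],0).round(4))
E
```

```text
t 4.2 p [0.622  0.2141 0.2019] x [0.264 0.964 0.006] y [ 0.964 -0.264 -0.02 ] z [-0.017  0.011 -1.   ] F [-0.1  0.2 -0.3] w 0.006477917633235111
q [ 0.01  0.47 -0.59  1.61  0.26  1.16 -0.91]
1552 tool mm pct [[-25.2 -13.1 -11.1]
 [ -6.4   5.2  56.5]
 [  7.6  20.6  58.7]]
world [[0.6064 0.1857 0.1431]
 [0.6245 0.2077 0.1452]
 [0.6393 0.2219 0.2131]]
```

Call:
carry_out(gripper=[-1,-1,-1,-1,-1,-1,-1,-1], offset=[[-5,4,15],[0,0,20],[0,0,12],[0,0,6],[0,0,6],[0,0,6],[0,0,5],[0,0,4]], turn=[[0,0,0],[0,0,0],[0,0,0],[0,0,0],[0,0,0],[0,0,0],[0,0,0],[0,0,0]])

```text
clock: 5.25
tool_pos: [0.624, 0.2087, 0.1238]
orientation: [0.795, 0.606, -0.003, -0.009]
ft_force: [-0.6, 0.5, -0.5]
gripper_width: 0.001
```

```bash
python3 - <<'E'
from h import *
R,p=st()
im,d=get_image("scene")
a=cv2.resize(im[165:330,150:350],None,fx=3.6,fy=3.6,interpolation=cv2.INTER_CUBIC);cv2.imwrite("pics/s2.png",a[:,:,::-1])
E
```

```text
t 5.25 p [0.624  0.2087 0.1238] x [0.265 0.964 0.007] y [ 0.964 -0.265 -0.018] z [-0.015  0.012 -1.   ] F [-0.6  0.5 -0.5] w 0.0010965526770993228
q [ 0.    0.54 -0.57  1.68  0.31  1.02 -0.94]
```

View pics/s2.png

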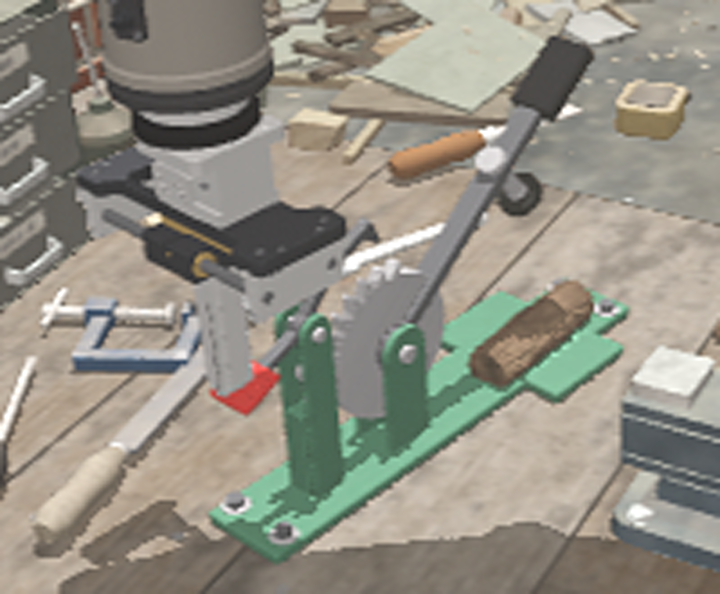

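The tab is tilted down with the hook clear of the teeth, and the tip force is about 0, so it has snapped over. I'll back off straight up.

Call:
carry_out(gripper=[-1,-1,-1,-1,-1,-1,-1,-1], offset=[[0,0,-20],[0,0,-45],[0,0,-55],[0,0,-55],[0,0,-45],[-30,0,0],[-50,0,0],[-50,0,0]], turn=[[0,0,0],[0,0,0],[0,0,0],[0,0,0],[0,0,0],[0,0,0],[0,0,0],[0,0,0]])

```text
clock: 6.3
tool_pos: [0.5915, 0.0832, 0.3617]
orientation: [0.792, 0.61, 0.002, -0.009]
ft_force: [1.1, -1.1, 1.0]
gripper_width: 0.002
```

```bash
python3 - <<'E'
from h import *
R,p=st()
im,d=get_image("scene")
a=cv2.resize(im[165:330,150:350],None,fx=3.6,fy=3.6,interpolation=cv2.INTER_CUBIC);cv2.imwrite("pics/s3.png",a[:,:,::-1])
hsv=cv2.cvtColor(im,cv2.COLOR_RGB2HSV);H,S,V=[hsv[...,i].astype(int) for i in range(3)]
m=((H<8)|(H>172))&(S>150)&(V>80);m[:250]=0;m[:,:200]=0;m[290:]=0;m[:,240:]=0
P,u,v=pts("scene",d,m);print("tab now",len(P),np.median(P,0))
# palm from the first top image
im=np.load("top0i.npy");d=np.load("top0.npy");m=im.max(2)<50;m[:215]=0;m[245:]=0;m[:,:262]=0;m[:,295:]=0
P,u,v=pts("top",d,m);P=P[P[:,2]>.19];c=P.mean(0);U=np.linalg.svd(P-c)[2];print("palm",len(P),c,np.percentile(P,[2,98],0),"n",U[2])
yh=np.array([np.cos(np.deg2rad(75.9)),np.sin(np.deg2rad(75.9)),0]);tab=np.array([.623,.204,.145]);piv=tab-.13*yh;piv[2]=.085
for q in(c,):
    r=q-piv;a,b=-r@yh,r[2];print("piv",piv,"r",np.hypot(a,b),"theta",np.arctan2(b,a)-.035,"lateral",r@np.cross(yh,[0,0,1]))
np.save("piv.npy",piv)
E
```

```text
t 6.3 p [0.5915 0.0832 0.3617] x [0.256 0.967 0.014] y [ 0.967 -0.256 -0.012] z [-0.008  0.017 -1.   ] F [ 1.1 -1.1  1. ] w 0.0022352966779674356
q [ 0.24  0.25 -0.59  1.54  0.12  1.39 -0.62]
tab now 158 [0.62030679 0.20255796 0.12510672]
palm 325 [ 0.54772142 -0.10392145  0.23187774] [[ 0.5273662  -0.13098914  0.21337896]
 [ 0.56860904 -0.07723375  0.24793353]] n [0.11569099 0.549583   0.82738994]
piv [0.59133005 0.07791664 0.085     ] r 0.23777270175417967 theta 0.6308443249376077 lateral 0.0020037015076936615
```

View pics/s3.png

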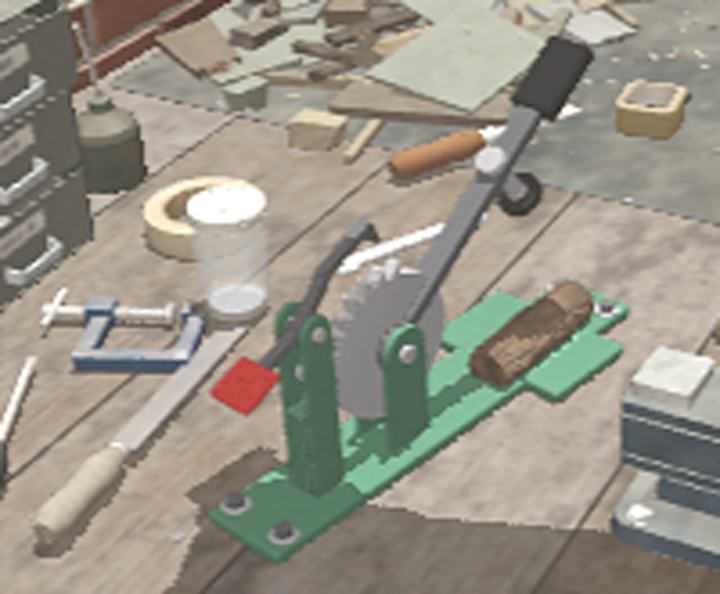

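The pawl stays down by itself: the tab's z is now 0.125, 20 mm lower, and the hook is clear. The palm rest is at (0.548, -0.104, 0.232), with the lever at about 0.61 rad. Next I'll move above it and tilt the tool to its normal.

Call:
carry_out(gripper=[-1,-1,-1,-1,-1,-1,-1,-1], offset=[[-45,0,0],[-45,0,0],[-45,0,0],[-30,0,0],[0,0,0],[0,0,0],[0,0,0],[0,0,0]], turn=[[0,0,0],[0,0,0],[0,-0.12,0],[0,-0.12,0],[0,-0.12,0],[0,-0.12,0],[0,-0.12,0],[0,0,0]])

```text
clock: 7.35
tool_pos: [0.5447, -0.0896, 0.3789]
orientation: [0.761, 0.577, -0.235, 0.182]
ft_force: [-0.6, 0.4, 0.4]
gripper_width: 0.006
```

```bash
python3 - <<'E'
from h import *
R,p=st([.554,-.077,.272])
print(R.T@np.array([.137,.545,.827])) 
E
```

```text
t 7.35 p [ 0.5447 -0.0896  0.3789] x [ 0.224  0.792 -0.568] y [ 0.963 -0.269  0.005] z [-0.149 -0.548 -0.823] F [-0.6  0.4  0.4] w 0.006408212959733064
q [ 0.14  0.29 -0.53  1.59  0.61  1.7  -0.73]
to target, tool mm [72.8  5.  79.7]
[-0.00683036 -0.01061372 -0.99978182]
```

Call:
carry_out(gripper=[-1,-1,-1,-1,-1,-1,-1,-1], offset=[[25,5,20],[25,0,30],[23,0,30],[0,0,0],[0,0,0],[0,0,0],[0,0,0],[0,0,0]], turn=[[0,0,0],[0,0,0],[0,0,0],[0,0,0],[0,0,0],[0,0,0],[0,0,0],[0,0,0]])

```text
clock: 8.35
tool_pos: [0.5568, -0.0781, 0.2809]
orientation: [0.767, 0.573, -0.226, 0.181]
ft_force: [0.1, -0.2, -0.6]
gripper_width: 0.004
```

```bash
python3 - <<'E'
from h import *
R,p=st([.548,-.104,.232])
n="wrist";im,d=get_image(n);cv2.imwrite("pics/w4.png",im[:,:,::-1])
im,_=get_image("scene")
a=cv2.resize(im[125:330,150:400],None,fx=2.9,fy=2.9,interpolation=cv2.INTER_CUBIC);cv2.imwrite("pics/s4.png",a[:,:,::-1])
E
```

```text
t 8.35 p [ 0.5568 -0.0781  0.2809] x [ 0.241  0.797 -0.554] y [ 0.961 -0.278  0.018] z [-0.139 -0.536 -0.832] F [ 0.1 -0.2 -0.6] w 0.003981895016890227
q [ 0.12  0.37 -0.53  1.69  0.63  1.55 -0.86]
to target, tool mm [ 4.3 -2.2 55.8]
```

View pics/w4.png

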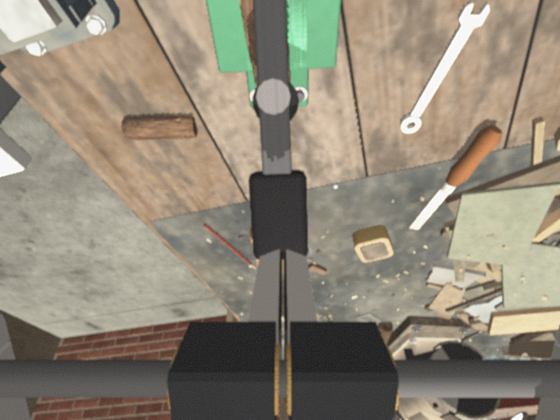

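View pics/s4.png

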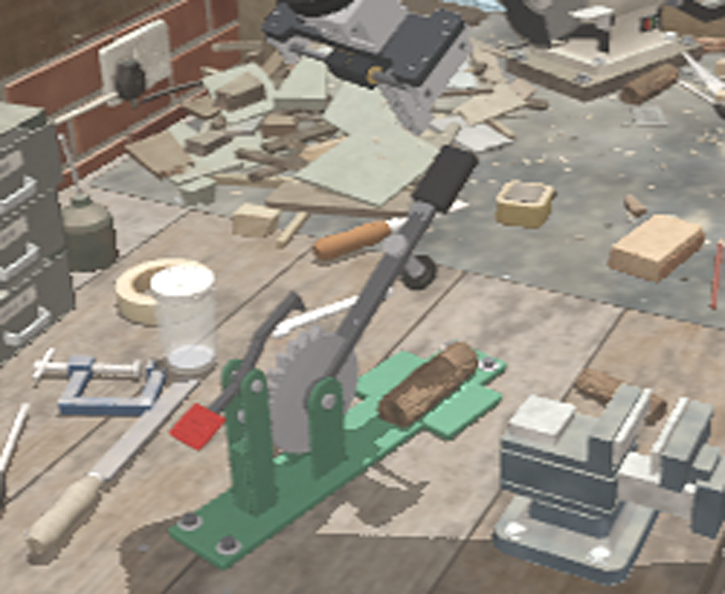

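The fingers are lined up 56 mm above the palm rest (about (279,210) in the wrist view). I'll descend to contact and start along the arc.

Call:
carry_out(gripper=[-1,-1,-1,-1,-1,-1,-1,-1], offset=[[4,-2,20],[0,0,20],[0,0,8],[0,0,6],[0,0,6],[0.5,0,12],[0.5,0,12],[0.5,0,12]], turn=[[0,0,0],[0,0,0],[0,0,0],[0,0,0],[0,0.02,0],[0,0.05,0],[0,0.05,0],[0,0.05,0]])

```text
clock: 9.45
tool_pos: [0.5432, -0.1246, 0.1923]
orientation: [0.783, 0.587, -0.157, 0.13]
ft_force: [-1.8, 0.1, 3.0]
gripper_width: 0.008
```

```bash
cat >> h.py <<'E'
def lev():
    R,p=st();piv=np.load("piv.npy");a=np.deg2rad(75.9);yh=np.array([np.cos(a),np.sin(a),0]);r=p-piv
    print("tip: along",np.hypot(-r@yh,r[2]),"theta_tip",np.arctan2(r[2],-r@yh)-.035,"tool tilt",np.arctan2(-R[:,2]@yh,-R[2,2]),"lat",r@np.cross(yh,[0,0,1]))
E
python3 -c "
from h import *
lev()
im,_=get_image('scene')
a=cv2.resize(im[125:330,150:400],None,fx=2.9,fy=2.9);cv2.imwrite('pics/s5.png',a[:,:,::-1])"
```

```text
t 9.45 p [ 0.5432 -0.1246  0.1923] x [ 0.26   0.879 -0.399] y [ 0.961 -0.276  0.019] z [-0.093 -0.388 -0.917] F [-1.8  0.1  3. ] w 0.007989283198910591
q [ 0.29  0.36 -0.53  1.85  0.58  1.24 -0.78]
tip: along 0.23413955235308095 theta_tip 0.4409121798975074 tool tilt 0.41095907540245136 lat 0.0026561317552971364
```

View pics/s5.png

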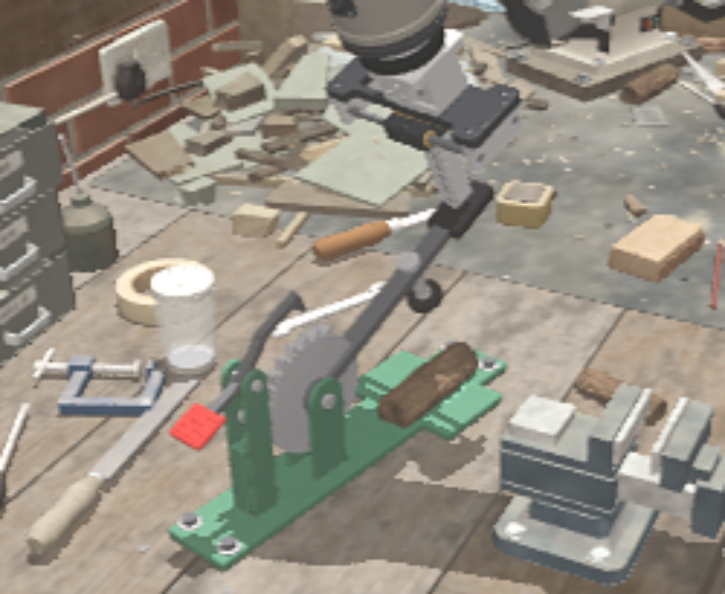

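The lever follows at about 0.44 rad with roughly 3 N, and the pawl is still down. I'll go on.

Call:
carry_out(gripper=[-1,-1,-1,-1,-1,-1,-1,-1], offset=[[0.5,0,12],[0.5,0,12],[0.5,0,12],[0.5,0,12],[0.5,0,12],[0.5,0,12],[0.5,0,10],[0,0,6]], turn=[[0,0.05,0],[0,0.05,0],[0,0.05,0],[0,0.05,0],[0,0.05,0],[0,0.05,0],[0,0.04,0],[0,0.02,0]])

```text
clock: 10.5
tool_pos: [0.541, -0.1454, 0.1074]
orientation: [0.8, 0.6, -0.008, 0.022]
ft_force: [-1.8, -0.9, 3.0]
gripper_width: 0.008
```

```bash
python3 -c "
from h import *
lev()"
```

```text
t 10.5 p [ 0.541  -0.1454  0.1074] x [ 0.281  0.959 -0.04 ] y [ 0.96  -0.28   0.025] z [ 0.013 -0.045 -0.999] F [-1.8 -0.9  3. ] w 0.008408014301253038
q [ 0.59  0.39 -0.57  1.95  0.34  0.87 -0.45]
tip: along 0.22998400222568835 theta_tip 0.062339604460503975 tool tilt 0.040725578195237117 lat 0.005570476853398523
```

Call:
carry_out(gripper=[-1,-1,-1,-1,-1,-1,-1,-1], offset=[[0,0,4],[0,0,3],[0,0,3],[0,0,2],[0,0,2],[0,0,2],[0,0,2],[0,0,2]], turn=[[0,0.01,0],[0,0.01,0],[0,0.01,0],[0,0.01,0],[0,0,0],[0,0,0],[0,0,0],[0,0,0]])

```text
clock: 11.5
tool_pos: [0.5418, -0.1459, 0.0907]
orientation: [0.8, 0.6, 0.007, 0.011]
ft_force: [-21.2, 2.3, 49.4]
gripper_width: 0.005
```

```bash
python3 -c "
from h import *
lev()
im,_=get_image('scene')
a=cv2.resize(im[165:330,195:395],None,fx=3.6,fy=3.6);cv2.imwrite('pics/s6.png',a[:,:,::-1])"
```

```text
t 11.5 p [ 0.5418 -0.1459  0.0907] x [ 0.279  0.96  -0.002] y [ 0.96  -0.279  0.026] z [ 0.024 -0.009 -1.   ] F [-21.2   2.3  49.4] w 0.004541381143696615
q [ 0.62  0.42 -0.58  1.96  0.32  0.82 -0.42]
tip: along 0.22918054955376096 theta_tip -0.01002762117772502 tool tilt 0.002855245429519997 lat 0.006505702755598711
```

View pics/s6.png

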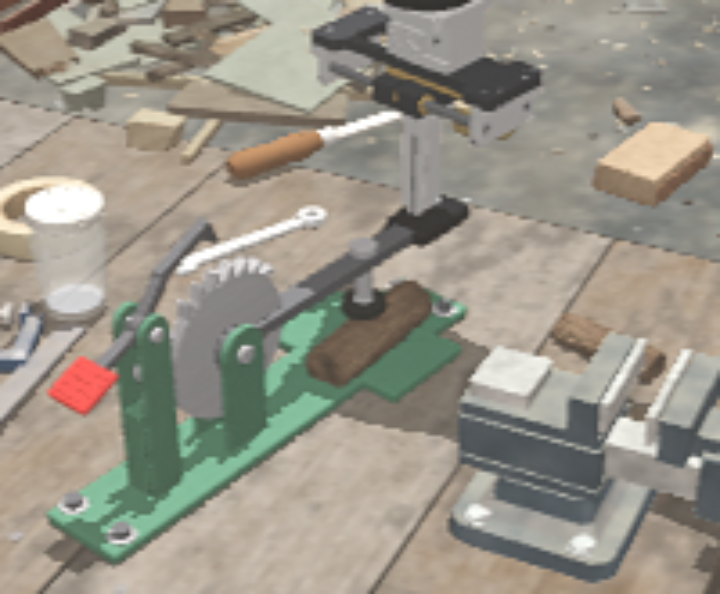

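The foot is on the wood (49 N upward on the fingertips, lever angle about 0). I'll let go gently upward.

Call:
carry_out(gripper=[-1,-1,-1,-1,-1,-1,-1,-1], offset=[[0,0,-3],[0,0,-5],[0,0,-20],[0,0,-40],[0,0,-50],[0,0,-50],[0,0,-20],[0,0,0]], turn=[[0,0,0],[0,0,0],[0,0,0],[0,0,0],[0,0,0],[0,0,0],[0,0,0],[0,0,0]])

```text
clock: 12.55
tool_pos: [0.5376, -0.1415, 0.2907]
orientation: [0.799, 0.602, 0.009, 0.012]
ft_force: [0.7, -0.1, -0.2]
gripper_width: 0.007
```

```bash
python3 - <<'E'
from h import *
lev()
im,d=get_image('scene')
a=cv2.resize(im[165:330,195:395],None,fx=3.6,fy=3.6);cv2.imwrite('pics/s7.png',a[:,:,::-1])
m=im.max(2)<55;m[:212]=0;m[235:]=0;m[:,:300]=0;m[:,327:]=0
P,u,v=pts("scene",d,m);print("palm",len(P),np.median(P,0),P.max(0))
hsv=cv2.cvtColor(im,cv2.COLOR_RGB2HSV);H,S,V=[hsv[...,i].astype(int) for i in range(3)]
m=((H<8)|(H>172))&(S>150)&(V>80);m[:250]=0;m[:,:200]=0;m[290:]=0;m[:,240:]=0
P,u,v=pts("scene",d,m);print("tab",np.median(P,0))
im,d=get_image('wrist');cv2.imwrite('pics/w7.png',im[:,:,::-1])
E
```

```text
t 12.55 p [ 0.5376 -0.1415  0.2907] x [ 0.276  0.961 -0.   ] y [ 0.961 -0.276  0.03 ] z [ 0.028 -0.008 -1.   ] F [ 0.7 -0.1 -0.2] w 0.006621165017199349
q [ 0.7   0.2  -0.65  1.76  0.13  1.2  -0.26]
tip: along 0.3055104467228061 theta_tip 0.7035974410957139 tool tilt 0.001066605889902017 lat 0.0013184820775595449
palm 17 [ 0.51855718 -0.13809279  0.08504615] [ 0.52993737 -0.11492114  0.08965302]
tab [0.62067108 0.20104479 0.12492363]
```

View pics/s7.png

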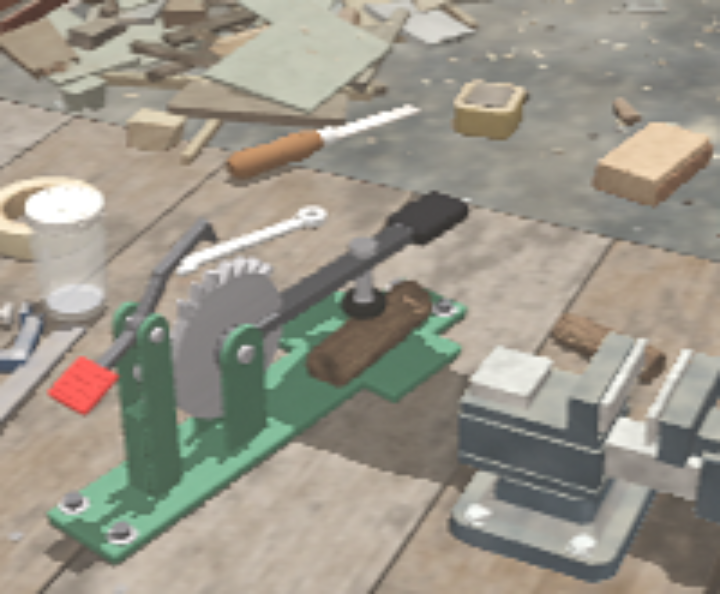

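View pics/w7.png

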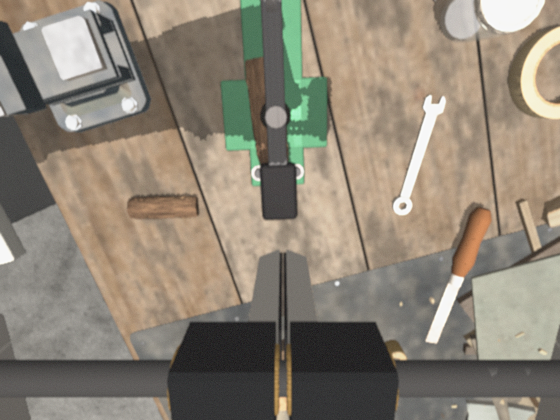

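The lever is down with the foot on the wood. The wood is at the same pixels as before, (310-430, 290-380) in the scene crop. The tab is still down, the bystanders haven't moved and nothing is touching. I'll hand in.

```bash
python3 -c "
from station import *
print(hand_in())"
```

```text
the job is handed in; nothing more can be done
None
```

The branch is clamped, and I handed the job in at about 12.7 s of the 42 s allowed.

- **Pawl:** I pressed the red tab with the shut fingertips until it snapped over. It sits about 20 mm lower (z 0.145 to 0.125 m), and it read the same after I let go and again at the end. The hook was out of the teeth while the lever was still raised, at about 0.61 rad.
- **Lever:** I pushed the palm rest down along its arc with about 3 N until the foot stopped on the wood at roughly 0 rad, estimated from the fingertip position. The last press reached about 54 N at the wrist, under the 120 N limit. I then backed straight off to 0.29 m.
- **Last checks:** In the final pictures the lever stays down with the foot on the wood. The branch lies where it was, and the bystanders in view had not moved. The force on the tool is about zero.
- **Weaker checks:** The last palm-rest height came from only 17 pixels, at 0.085–0.090 m. That is slightly under the roughly 0.091 m at the fingertip while pressing, but within calibration error. I judged the foot's contact with the wood from the pictures and the rise in force; I did not measure it directly.

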